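Re-hang the length stop on the other studs of the crosscut fence

TASK

The plywood length stop hangs by its two keyholes on one of the two pairs of headed studs on the front of the crosscut fence. Change it over to the other, empty pair for the next cutting length: slide it up until the stud heads stand in the wide ends of its keyholes, take it off the fence, put it over the other pair and slide it down fully home, flat against the fence, and let go. Leave the loose things lying round the fence where they are.

Things in the scene. Friction and masses are not known exactly. Their poses are not given: they have to be found in the camera images.
- stop: length stop: upright plywood plate 12 mm thick, 144 wide, 92 high (0.2-0.35 kg). Origin: middle of the lower edge of its back face, the one on the fence; x from its front through the plate to the fence, y along its width to the left, z up. Plate fills x -12..0. At its left edge a beech fin juts forward: x -52..-12, y 61..72, z 3..81 mm. A grip tab and two keyholes are listed as points
- stop_grip (a point): point in the stop's grip tab, 20 mm below its top, at (-6, 0, 114) mm of the stop. The tab rises from the middle of the plate's top: 60 mm wide (y), 12 mm thick (x), top at z = 134 mm. Pinch it across its 12 mm from above. Hung, its top is 60 mm above the fence's top, nothing beside it
- stop_hole_l (a point): left keyhole: centre of its wide hole, at (-6, 40, 26) mm of the stop. The keyhole goes right through the plate: a round hole of 32 mm diameter with a slot 14 mm wide leading up from it to z = 59 mm. Hung home the stud stands in the top of the slot, at z = 54 mm; raise the stop 28 mm (24 to 32 will do) to bring the 22 mm stud head into the wide hole, where it passes
- stop_hole_r (a point): right keyhole, the same, wide hole centred at (-6, -40, 26) mm of the stop
- studs_a: the pair of studs that holds the stop at the start: a steel bar flush in the fence's front face with two headed studs that point at the robot. Origin: on the fence face midway between the studs, on their axes, 60 mm above the table; x into the fence, square to its face, y along it to the left, z up. Hung home the stop's origin lies at x 0 to -3, y within 2 of 0, z -54 mm here, axes parallel
- studs_a_l (a point): front centre of the left stud's head, at (-21, 40, 0) mm of studs_a; the right stud is its twin at y = -40 mm. Shank 10 mm in diameter from the face to x = -15 mm, then a round head 22 mm in diameter, 6 mm thick, its front edge chamfered
- studs_b: the other, empty pair of studs, 180 to 270 mm from the first along the same fence, to its left or its right; same make, same frame, same height
- studs_b_l (a point): front centre of the left stud's head of the empty pair, at (-21, 40, 0) mm of studs_b; sizes as for studs_a
- fence: crosscut fence, fixed: aluminium extrusion 410 mm long with end caps, 40 deep, 80 high, on two magnet feet with black star knobs behind it (to 71 mm behind its middle line, 64 mm high). Origin: middle of its underside, on the table; x square to it, away from the robot; y along it to the left; front face at x = -20 mm
- steel_rule: bystander: steel straight edge 300 x 26 x 8 mm lying behind the fence; origin middle of its underside, long axis y
- pencil: bystander: pencil 166 mm long, 9 mm thick, lying close behind the fence; origin on its underside near its middle, long axis y
- grease_tin: bystander: round blue tin with a shut lid, 69 mm in diameter, 47 mm high, standing behind the fence; origin middle of its underside
- offcut_1: bystander: timber offcut 45 x 140 x 32 mm lying off to the left of the fence; origin middle of its underside, long axis y
Not all that is in view belongs to the job. There is more than one size of the stop; the job needs the largest.

How it is judged:
On the way:
1. the stop is off its first pair of studs, in front of their heads (x of stop in the frame of studs_a below -0.023 m), for 0.1 s.
At the end, for the whole second after the job is handed in: the stop hangs at rest on the pair of studs that was empty, behind both heads: its origin within 3.5 mm of the home height, within 4 mm of the middle sideways, no more than 5 mm off the fence face, its axes within 0.1 rad of the studs' frame (z of stop in the frame of studs_b between -0.0575 and -0.0505 m and y of stop in the frame of studs_b between -0.004 and 0.004 m and x of stop in the frame of studs_b between -0.005 and 0.002 m and angle between the z axis of stop and the z axis of studs_b, either way round below 0.1 rad and angle between the x axis of stop and the x axis of studs_b, either way round below 0.1 rad and linear speed of stop below 0.02 m/s); the robot touches nothing.
It fails at once if the steel straight edge is shifted by more than 20 mm (distance of steel_rule from where it was at the start of the episode above 0.02 m).
It fails at once if the pencil is shifted by more than 20 mm (distance of pencil from where it was at the start of the episode above 0.02 m).
It fails at once if the tin is shifted by more than 20 mm (distance of grease_tin from where it was at the start of the episode above 0.02 m).
It fails at once if the timber offcut is shifted by more than 20 mm (distance of offcut_1 from where it was at the start of the episode above 0.02 m).
It also fails if it takes over 46 s, if anything falls off the work surface, if the arm or the gripper's body presses on something with over 40 N, if the wrist force passes 120 N, or if a joint passes its speed limit or range.

ROBOT

A 6-joint arm with a two-finger parallel gripper is mounted at the origin on a cart in front of the work surface, level with it; the furniture and walls round the work are solid. World frame = base frame: x ahead of the robot, y to its left, z up, the work surface at z = 0. Lengths are in m, angles in rad, forces in N, time in s.
With the tool pointing down it reaches from about 0.35 to 0.975 m from the base axis. Payload 4.9 kg.
Tool frame: the origin (TCP) lies at the very end of the fingers, on their centre line; the grasp point (between the pads) lies ctrl.grip_point_offset behind it (ctrl.grip_point_offset is the distance from the TCP to the grasp point, in m); z points along the fingers, y is the line along which they close (so a half turn about z gives the same grasp; the last joint's range is limited). The gripper opens to 85 mm and grips with 20 to 120 N. Pads are 22 mm wide; open, the fingers measure 114 mm over their backs; the gripper's body (76 mm by 85 mm) begins 54 mm behind the grasp point. The pads swing forward as they close: fully open they stand 13 mm farther back than shut.
Start: joints at [-1.445, 0.053, 1.613, -0, 1.476, -0.119], TCP at [0.151, -0.606, 0.231] pointing down, gripper open.
Joint ranges: [-3.01, 3.01], [-1.01, 2.22], [0.06, 2.58], [-1.02, 4.17], [0.09, 2.62], [-3.14, 3.14]. Speed limits (rad/s): [2.57, 2.57, 3.14, 3.14, 3.14, 3.14].

INTERFACE

Orientations are given as a rotation vector (axis times angle).
In Python, from station import ctrl gives the robot as it stands. The module is installed in compiled form; this text tells all that it offers.
- The arm moves only by the tool drive_tool, never from a script. Its argument "steps" is a list of rows, each an object with "translation": the shift along the tool's x, y, z normalised to -1 to 1, where 1 is 4 cm, a list of three; "angular": the turn, a rotation vector about the tool's x, y, z normalised to -1 to 1, where 1 is 8 degrees, a list of three; "gripper": the opening, from 0 (shut) to 1 (fully open). In form: [{"translation": [dx, dy, dz], "angular": [wx, wy, wz], "gripper": gripper}, ...]. A call has 1 to 8 rows; each row shifts and turns the commanded pose from where the row before left it, along the tool's axes as they then stand; what a row does not reach is not made up. A row lasts 1/8 s, in which the tool goes at most 62.5 mm and 10.7 degrees, less where a joint would pass 70% of its speed; a pose out of reach is approached as far as the arm can. A call with a number of a shift or a turn outside -1 to 1 is refused whole. A call with a gripper value outside its range is refused whole. The fingers move at their own pace and stop on an object; "force" is the grip in N (left out, the last holds). Time passes only in rows, so rows that do not move let the fingers close. It gives the time, the measured TCP pose, the force, the opening and the grip force at its end, in the units of the state.
- ctrl.get_obs(): the state, without advancing time (a new reading comes with each control period).
- ctrl.get_image(name): name is "scene" or "side" or "wrist"; returns a dict with "color" (480x640x3 uint8, red, green, blue), "depth" (480x640 float32, m along the optical axis (not along the pixel's ray), 0 where there is no reading), "fx", "fy", "cx", "cy" (pixels), "k1" (the pictures are not rectified: a ray, as slopes to the right and down, at radius r is drawn at 1 + k1 r^2 times it, then the intrinsics apply), "R" (3x3) and "t" (3): a world point X has camera coordinates R X + t. Camera axes: x right, y down, z forward; pixel columns grow to the right and rows downward; lengths in m; the calibration is good to about 2 mm. A picture is of the moment at which its call begins.
- ctrl.finish_job(): hands the job in; it is judged then, once.
The state is a dict: "t": time; "q": joint angles; "dq": joint speeds; "effort": joint torques, N m; "tool_pos": TCP position; "tool_rot": TCP orientation; "contact_force": force on the tool from outside, world axes, zero at the start; "wrist_torque": the same for the moment, N m; "opening": finger opening in m; "grip_force": force on a finger pad.
Only numpy, scipy, OpenCV 4.12 (cv2) and the standard library are available. Lean on these libraries where they do the work, as an engineer would, in place of code of your own. Each camera call takes 0.05 s, during which the arm holds its last target. There are 200 camera calls.

## Working session

There is one attempt and no reset: what is moved stays moved. The work goes in short steps, Python scripts to look and compute and a tool call to move; the robot and the scene stay as the last step left them, time stands still between calls to the robot, and variables do not carry over. Pictures are saved under pics/ and viewed, at most 10 in all, crops included, and the job is handed in when it is done.

Besides the shell and the picture viewer there is one more tool, called as name(argument=value, ...), one argument or row to a line, values as JSON. drive_tool: Moves the arm, as the interface text tells. Its arguments: {"type":"object","properties":{"steps":{"type":"array"},"force":{"type":"number"}},"required":["steps"]}

```bash
mkdir -p pics
cat > h.py <<'E'
import numpy as np, cv2, pickle
from station import ctrl
from scipy.spatial.transform import Rotation as Ro
def grab(n):
    im=ctrl.get_image(n); pickle.dump(im,open(f'{n}.pkl','wb')); return im
def load(n): return pickle.load(open(f'{n}.pkl','rb'))
def ray(im,u,v):
    K=np.array([[im['fx'],0,im['cx']],[0,im['fy'],im['cy']],[0,0,1]])
    a=np.array([(u-im['cx'])/im['fx'],(v-im['cy'])/im['fy']]);s=a.copy()
    for _ in range(20): s=a/(1+im['k1']*(s@s))
    return np.array([s[0],s[1],1.])
def p3(im,u,v,w=1,d=None):
    if d is None:
        p=im['depth'][v-w:v+w+1,u-w:u+w+1]; p=p[p>0]; d=np.median(p)
    return im['R'].T@(ray(im,u,v)*d-im['t'])
def onplane(im,u,v,n,c):  # n.X=c
    o=-im['R'].T@im['t']; d=im['R'].T@ray(im,u,v)
    return o+d*(c-n@o)/(n@d)
E
python3 - <<'E'
from h import *
o=ctrl.get_obs(); print(o['t'],o['tool_pos'],o['tool_rot'],o['opening'],ctrl.grip_point_offset)
ims=[grab(n) for n in('scene','side','wrist')]
for n,im in zip(('scene','side','wrist'),ims):
    print(n,im['fx'],im['k1'],-im['R'].T@im['t'],im['R'][2])
cv2.imwrite('pics/scene.png',ims[0]['color'][:,:,::-1]);cv2.imwrite('pics/side.png',ims[1]['color'][:,:,::-1])
E
```

```text
0.0 [ 0.1513979  -0.60573006  0.23001609] [-3.11597342e+00 -3.83261737e-01  2.01174071e-05] 0.08540320556451642 0.0187
scene 457.4835671287838 -0.02457424201770642 [-0.08741208  0.59074868  0.80183752] [ 0.61127031 -0.52921062 -0.58845963]
side 569.6757618129498 -0.16448866053930583 [ 0.63258789 -1.04615136  0.49426685] [-0.01861776  0.93309571 -0.35914591]
wrist 425.8740164587648 0.003924403971011676 [ 0.21817025 -0.58869891  0.37360628] [-0.26311844 -0.06351066 -0.96267081]
```

View pics/scene.png

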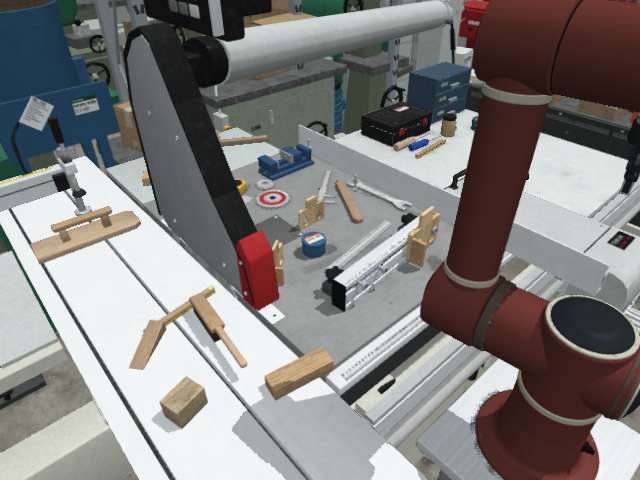

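View pics/side.png

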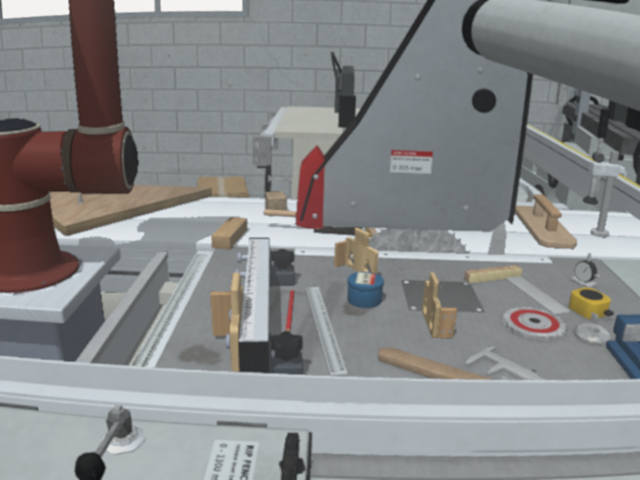

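The scene picture shows the fence with a near end cap at about (340,290), a far end at about (415,220), and the stop hung near the far (right) end at (425,240). The side picture shows the fence edge-on at (255,300), with the stop at (235,310). I'll enlarge the scene view.

Run:
```python
from h import *
im=load('scene'); c=im['color'][195:315,310:450,::-1]
cv2.imwrite('pics/c1.png',cv2.resize(c,None,fx=5,fy=5,interpolation=cv2.INTER_CUBIC)) # x=310+u/5
# point cloud of fence region
H,W=im['depth'].shape
P={}
for v in range(195,315):
    for u in range(310,460):
        d=im['depth'][v,u]
        if d>0: P[u,v]=p3(im,u,v,d=d)
A=np.array(list(P.values())); 
top=A[(A[:,2]>.074)&(A[:,2]<.088)]
print('fence-top cloud',len(top),top.min(0),top.max(0)); 
r=cv2.minAreaRect((top[:,:2]*1000).astype(np.float32)); print(r, cv2.boxPoints(r))
hi=A[(A[:,2]>.1)&(A[:,2]<.16)]; print('tab',len(hi),hi.min(0),hi.max(0),hi.mean(0))
for u,v in [(425,240),(340,290),(380,258)]: print(u,v,p3(im,u,v))
np.save('A.npy',A)
```

```text
fence-top cloud 1687 [ 0.44852944 -0.47887806  0.07400219] [0.82136462 0.03867918 0.08783124]
((543.8268432617188, -237.32351684570312), (435.4733581542969, 404.2903747558594), 58.19139099121094) [[ 257.27573 -315.8117 ]
 [ 600.84717 -528.9065 ]
 [ 830.3779  -158.83533]
 [ 486.80652   54.25946]]
tab 218 [ 0.49234013 -0.4762975   0.10028521] [ 0.5316679  -0.24003691  0.14211428] [ 0.49898752 -0.29439701  0.12295997]
425 240 [ 0.49708874 -0.30013928  0.04115004]
340 290 [0.48754263 0.03545023 0.06631582]
380 258 [ 0.49527019 -0.1099276   0.08014227]
```

View pics/c1.png

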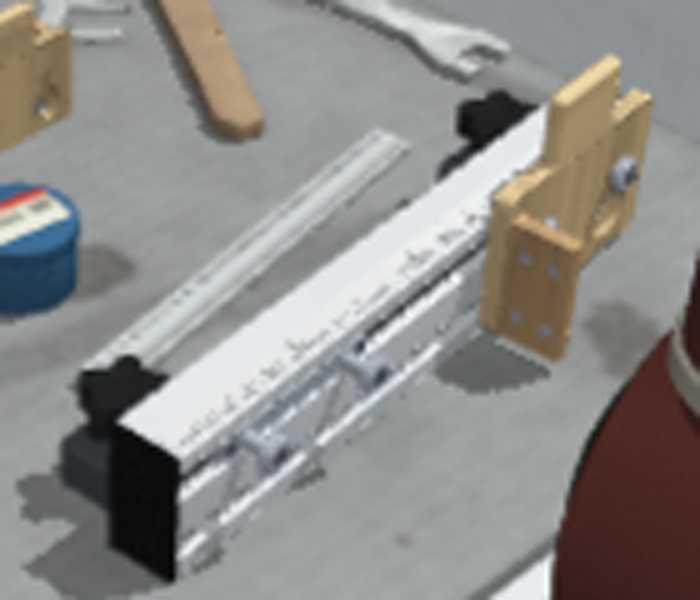

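The crop shows the empty studs left of the stop, with heads near crop (268,450) and (372,370). It also shows the hung stop, with its tab top at about (590,75) and the right stud head at (625,172). I'll fit the fence and check the stud positions.

Run:
```python
from h import *
A=np.load('A.npy'); im=load('scene'); z=np.array([0,0,1.])
t=A[(abs(A[:,2]-.08)<.004)&(A[:,0]>.42)&(A[:,0]<.56)&(A[:,1]>-.22)&(A[:,1]<.03)]
print(len(t),np.median(t[:,2]))
# top front & rear edges per y-bin
for y in np.arange(-.21,.03,.03):
    s=t[abs(t[:,1]-y)<.015]; 
    if len(s): print(round(y,3),len(s),np.percentile(s[:,0],[2,98]))
cr=lambda u,v:(310+u/5-.4,195+v/5-.4)
for nm,u,v,h in [('cap front top',180,462,.08),('cap rear top',118,422,.08),('top front edge mid',480,235,.08),('headL',268,450,.06),('headR',372,370,.06),('A right head',628,172,.06),('tab top L front',557,100,.14),('tab top R',612,60,.14),('tab top R front',622,68,.14),('tab front L',563,105,.14)]:
    print(nm,onplane(im,*cr(u,v),z,h).round(4))
# tab points from scene
tab=A[(A[:,2]>.105)&(A[:,2]<.16)&(A[:,0]<.56)&(A[:,1]>-.36)&(A[:,1]<-.2)]
print(len(tab),np.percentile(tab,[2,50,98],axis=0).round(4))
# plate front face: plane fit
from scipy.optimize import least_squares
pl=A[(A[:,2]>.02)&(A[:,2]<.125)&(A[:,1]>-.36)&(A[:,1]<-.2)&(A[:,0]<.52)&(A[:,0]>.4)]
f=lambda p:p[0]+p[1]*(pl[:,1]+.29)-pl[:,0]
r=least_squares(f,[.49,0],loss='cauchy',f_scale=.002); print('front plane x0@y=-.29, slope',r.x,len(pl))
```

```text
1065 0.08013672373267165
-0.21 92 [0.50086477 0.54124742]
-0.18 109 [0.49773157 0.53740447]
-0.15 119 [0.49268438 0.53440242]
-0.12 123 [0.49183765 0.53089583]
-0.09 127 [0.48760359 0.52863361]
-0.06 129 [0.48457527 0.52517077]
-0.03 138 [0.48166392 0.52257951]
0.0 155 [0.47792957 0.51997809]
cap front top [0.4756 0.0291 0.08  ]
cap rear top [0.5157 0.0314 0.08  ]
top front edge mid [ 0.4971 -0.2112  0.08  ]
headL [ 0.4689 -0.0239  0.06  ]
headR [ 0.4758 -0.1055  0.06  ]
A right head [ 0.496  -0.3409  0.06  ]
tab top L front [ 0.4988 -0.2663  0.14  ]
tab top R [ 0.5037 -0.3193  0.14  ]
tab top R front [ 0.4951 -0.3168  0.14  ]
tab front L [ 0.4936 -0.2648  0.14  ]
188 [[ 0.4935 -0.3199  0.1057]
 [ 0.4976 -0.2876  0.1281]
 [ 0.506  -0.2645  0.141 ]]
front plane x0@y=-.29, slope [ 0.496671   -0.09358519] 1103
```

drive_tool(
  steps=[
    {"translation":[0.4,-0.36,-0.3],"angular":[0,0,0],"gripper":1},
    {"translation":[0.82,-0.73,-0.3],"angular":[0,0,0],"gripper":1},
    {"translation":[0.82,-0.73,-0.3],"angular":[0,0,0],"gripper":1},
    {"translation":[0.82,-0.73,-0.2],"angular":[0,0,0],"gripper":1},
    {"translation":[0.82,-0.73,-0.2],"angular":[0,0,0],"gripper":1},
    {"translation":[0.82,-0.73,-0.2],"angular":[0,0,0],"gripper":1},
    {"translation":[0.82,-0.73,-0.2],"angular":[0,0,0],"gripper":1},
    {"translation":[0.82,-0.73,0],"angular":[0,0,0],"gripper":1},
  ],
)

```text
t: 1.15
tool_pos: [0.3374, -0.3335, 0.3]
tool_rot: [3.117, 0.383, 0.001]
contact_force: [0.2, -0.4, -0.3]
opening: 0.0852
grip_force: 0.0
```

drive_tool(
  steps=[
    {"translation":[0.82,-0.73,0],"angular":[0,0,-0.5],"gripper":1},
    {"translation":[0.82,-0.6,0],"angular":[0,0,-1],"gripper":1},
    {"translation":[0,0,0],"angular":[0,0,-1],"gripper":1},
    {"translation":[0,0,0],"angular":[0,0,-1],"gripper":1},
    {"translation":[0,0,0],"angular":[0,0,-1],"gripper":1},
    {"translation":[0,0,0],"angular":[0,0,-1],"gripper":1},
    {"translation":[0,0,0],"angular":[0,0,-1],"gripper":1},
    {"translation":[0,0,0],"angular":[0,0,-1],"gripper":1},
  ],
)

```text
t: 2.15
tool_pos: [0.3851, -0.2651, 0.2989]
tool_rot: [-2.504, -1.897, 0.0]
contact_force: [0.2, 0.1, 0.6]
opening: 0.0851
grip_force: 0.0
```

drive_tool(
  steps=[
    {"translation":[0,0,0],"angular":[0,0,-1],"gripper":1},
    {"translation":[0,0,0],"angular":[0,0,-1],"gripper":1},
    {"translation":[0,0,0],"angular":[0,0,-0.7],"gripper":1},
    {"translation":[0,0,0],"angular":[0,0,0],"gripper":1},
    {"translation":[0,0,0],"angular":[0,0,0],"gripper":1},
  ],
)

```text
t: 2.78
tool_pos: [0.3852, -0.2652, 0.2991]
tool_rot: [-2.111, -2.326, -0.0]
contact_force: [-0.2, -0.9, 0.2]
opening: 0.0851
grip_force: 0.0
```

Run:
```python
from h import *
o=ctrl.get_obs(); R=Ro.from_rotvec(o['tool_rot']).as_matrix(); print(o['t'],o['tool_pos'],o['q'],'\n',R.round(4))
w=grab('wrist'); print(-w['R'].T@w['t'],w['R'].round(3))
cv2.imwrite('pics/w1.png',w['color'][:,:,::-1])
```

```text
2.775 [ 0.38516125 -0.26521992  0.2991156 ] [-7.62373066e-01 -3.66716765e-01  1.87503537e+00  2.85511950e-06
  1.63355612e+00 -8.59190860e-01] 
 [[-9.670e-02  9.953e-01 -2.000e-04]
 [ 9.953e-01  9.670e-02  2.000e-04]
 [ 2.000e-04 -2.000e-04 -1.000e+00]]
[ 0.378463   -0.19604577  0.44254906] [[ 0.995  0.097  0.001]
 [ 0.093 -0.958  0.271]
 [ 0.027 -0.27  -0.963]]
```

View pics/w1.png

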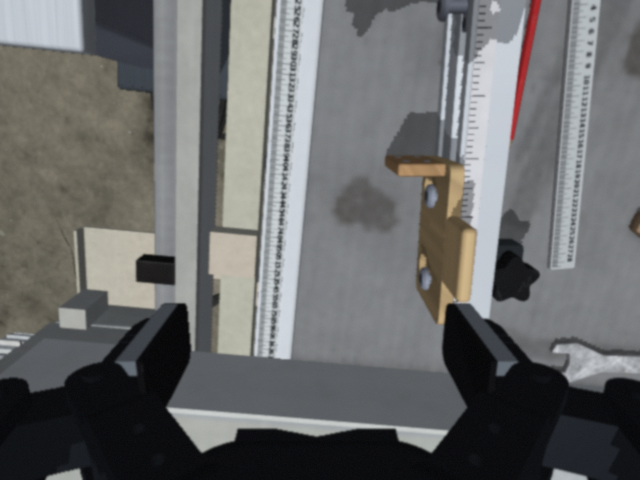

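The wrist picture shows the stop with its fin at (415,165), its tab top at about (466,262), and studs A's heads at (432,196) and (426,279). One head of B is at (455,8). I'll move left along the fence to see pair B, then measure both in an enlarged composite.

drive_tool(
  steps=[
    {"translation":[0.5,0.2,0],"angular":[0,0,0],"gripper":1},
    {"translation":[1,0.4,0],"angular":[0,0,0],"gripper":1},
    {"translation":[1,0.4,0],"angular":[0,0,0],"gripper":1},
    {"translation":[1,0,0],"angular":[0,0,0],"gripper":1},
    {"translation":[0.5,0,0],"angular":[0,0,0],"gripper":1},
    {"translation":[0,0,0],"angular":[0,0,0],"gripper":1},
    {"translation":[0,0,0],"angular":[0,0,0],"gripper":1},
  ],
)

```text
t: 3.7
tool_pos: [0.4094, -0.1026, 0.2993]
tool_rot: [2.11, 2.327, -0.0]
contact_force: [-0.9, -0.2, -0.7]
opening: 0.0854
grip_force: 0.0
```

```bash
cp wrist.pkl w1.pkl
python3 - <<'E'
from h import *
o=ctrl.get_obs(); print(o['t'],o['tool_pos'],o['tool_rot'])
w2=grab('wrist'); pickle.dump(w2,open('w2.pkl','wb')); w1=load('w1')
a=w1['color'][140:340,370:500,::-1]; b=w2['color'][60:260,350:480,::-1]
f=lambda c:cv2.resize(c,None,fx=3,fy=3,interpolation=cv2.INTER_CUBIC)
cv2.imwrite('pics/w12.png',np.hstack([f(a),f(b)]))
E
```

```text
3.7 [ 0.40940447 -0.10263685  0.29934163] [ 2.11024023e+00  2.32689307e+00 -4.42269312e-04]
```

View pics/w12.png

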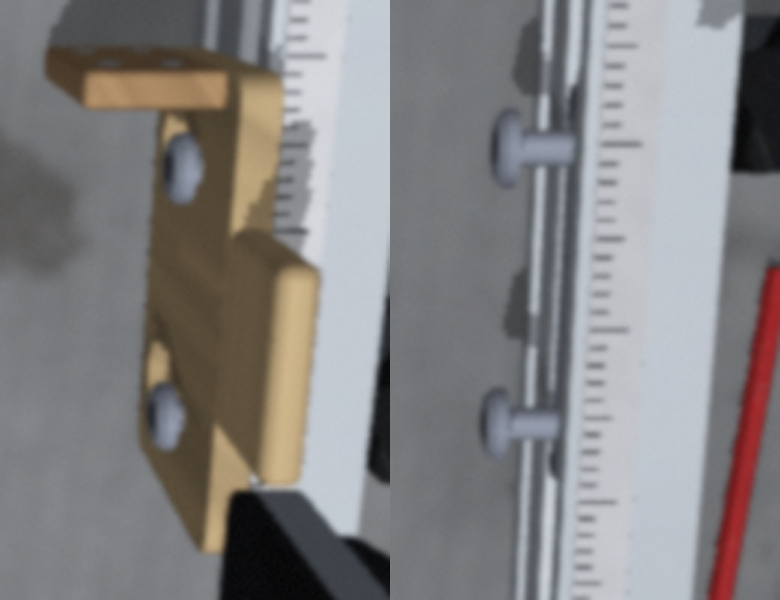

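The left crop shows A's heads at about (175,168) and (157,417), and the tab top spanning Y 262–483 with its rear edge at X 318 to 298. The right crop shows B's heads spanning Y 108–188 and 387–460, with shanks at Y 148 and 424.

Run:
```python
from h import *
w1,w2=load('w1'),load('w2'); z=np.array([0,0,1.])
c1=lambda X,Y:(370+(X+.5)/3-.5,140+(Y+.5)/3-.5); c2=lambda X,Y:(350+(X-389.5)/3-.5,60+(Y+.5)/3-.5)
psi=.097; ex=np.array([np.cos(psi),np.sin(psi)]); ey=np.array([-np.sin(psi),np.cos(psi)])
def pr(n,p): print(n,p.round(4),'fx,fy',(p[:2]@ex).round(4),(p[:2]@ey).round(4))
for n,X,Y,h in [('A hl',175,168,.06),('A hr',157,417,.06),('tab rear L',318,268,.14),('tab rear R',298,483,.14),('tab L end',290,262,.14),('tab R end',280,485,.14),('tab front L',276,268,.14),('tab front R',262,483,.14),('plate top L end rear',281,80,.098),('plate top L front',240,75,.098)]:
    pr(n,onplane(w1,*c1(X,Y),z,h))
for n,X,Y,h in [('B shank l head',524,148,.063),('B shank r head',512,424,.063),('B l outer',507,108,.06),('B l inner',507,188,.06),('B r outer',495,387,.06),('B r inner',495,460,.06),('B l front',491,148,.06),('B r front',480,423,.06),('front edge1',583,150,.08),('front edge2',560,490,.08),('front edge0',600,10,.08)]:
    pr(n,onplane(w2,*c2(X,Y),z,h))
# depth-based fence top yaw / front edges from w2
for w in (w1,w2):
    P=[]
    for v in range(0,300,2):
        for u in range(330,600):
            d=w['depth'][v,u]
            if d>0: P.append(p3(w,u,v,d=d))
    P=np.array(P); t=P[(abs(P[:,2]-.08)<.003)&(P[:,0]<.56)&(P[:,0]>.44)&(P[:,1]<.04)]
    Y=[];F=[];B=[]
    for y in np.arange(t[:,1].min()+.01,t[:,1].max(),.01):
        s=t[abs(t[:,1]-y)<.005]
        if len(s)>20: Y.append(y);F.append(np.percentile(s[:,0],3));B.append(np.percentile(s[:,0],97))
    print(len(t),'top z',np.median(t[:,2]),'rear fit',np.polyfit(Y,B,1),'front fit',np.polyfit(Y,F,1), Y[0],Y[-1])
    tab=P[(P[:,2]>.137)&(P[:,2]<.146)&(P[:,0]>.46)&(P[:,0]<.56)&(P[:,1]<-.2)]
    if len(tab)>20:
        print('tabtop',len(tab),np.median(tab[:,2]),cv2.minAreaRect((tab[:,:2]*1000).astype(np.float32)),tab.mean(0))
```

```text
A hl [ 0.4867 -0.2559  0.06  ] fx,fy 0.4596 -0.3019
A hr [ 0.4945 -0.3362  0.06  ] fx,fy 0.4596 -0.3826
tab rear L [ 0.503  -0.2645  0.14  ] fx,fy 0.4751 -0.312
tab rear R [ 0.5092 -0.3213  0.14  ] fx,fy 0.4757 -0.3692
tab L end [ 0.4959 -0.2637  0.14  ] fx,fy 0.4681 -0.3105
tab R end [ 0.5047 -0.3223  0.14  ] fx,fy 0.4711 -0.3697
tab front L [ 0.4928 -0.2655  0.14  ] fx,fy 0.4648 -0.312
tab front R [ 0.5    -0.3222  0.14  ] fx,fy 0.4665 -0.3692
plate top L end rear [ 0.5002 -0.2237  0.098 ] fx,fy 0.4761 -0.2711
plate top L front [ 0.489  -0.2234  0.098 ] fx,fy 0.4651 -0.2697
B shank l head [ 0.4689 -0.0217  0.063 ] fx,fy 0.4646 -0.067
B shank r head [ 0.4771 -0.1011  0.063 ] fx,fy 0.465 -0.1469
B l outer [ 0.463  -0.0113  0.06  ] fx,fy 0.4597 -0.0561
B l inner [ 0.4662 -0.0331  0.06  ] fx,fy 0.4608 -0.0781
B r outer [ 0.4709 -0.0909  0.06  ] fx,fy 0.4599 -0.1361
B r inner [ 0.4741 -0.1133  0.06  ] fx,fy 0.4609 -0.1587
B l front [ 0.46   -0.0225  0.06  ] fx,fy 0.4556 -0.067
B r front [ 0.4679 -0.1023  0.06  ] fx,fy 0.4558 -0.1471
front edge1 [ 0.482  -0.0212  0.08  ] fx,fy 0.4777 -0.0678
front edge2 [ 0.4906 -0.1162  0.08  ] fx,fy 0.477 -0.1631
front edge0 [0.4808 0.0144 0.08  ] fx,fy 0.4799 -0.0323
6251 top z 0.08114978310671844 rear fit [-0.10453797  0.51794158] front fit [-0.02150333  0.48974078] -0.3378840097708045 -0.0978840097708043
tabtop 537 0.14011008033389097 ((501.9076232910156, -292.3455505371094), (12.199703216552734, 56.03874969482422), 6.2255778312683105) [ 0.50122044 -0.2917584   0.13998858]
6195 top z 0.0811572826527094 rear fit [-0.10100085  0.51869046] front fit [-0.10114463  0.48034966] -0.17748533241655773 0.03251466758344246
```

drive_tool(
  steps=[
    {"translation":[-0.5,0.2,0],"angular":[0,0,0],"gripper":1},
    {"translation":[-0.95,0.4,0.3],"angular":[0,0,0],"gripper":1},
    {"translation":[-1,0.4,0.6],"angular":[0,0,0],"gripper":1},
    {"translation":[-1,0.4,0.8],"angular":[0,0,0],"gripper":1},
    {"translation":[-1,0.4,0.8],"angular":[0,0,0],"gripper":1},
    {"translation":[-0.5,0.03,0.8],"angular":[0,0,0],"gripper":1},
    {"translation":[0,0,0],"angular":[0,0,0],"gripper":1},
    {"translation":[0,0,0],"angular":[0,0,0],"gripper":1},
  ],
)

```text
t: 4.75
tool_pos: [0.5017, -0.2924, 0.1682]
tool_rot: [2.11, 2.326, 0.001]
contact_force: [0.3, -0.5, 1.4]
opening: 0.0854
grip_force: 0.0
```

```bash
cat > st.py <<'E'
from h import *
o=ctrl.get_obs(); p=o['tool_pos']; R=Ro.from_rotvec(o['tool_rot']).as_matrix()
psi=.098; ex=np.array([np.cos(psi),np.sin(psi)]); ey=np.array([-np.sin(psi),np.cos(psi)])
print('t',round(o['t'],2),'fx %.4f fy %.4f z %.4f'%(p[:2]@ex,p[:2]@ey,p[2]),'yaw y-axis',np.arctan2(R[1,1],R[0,1]).round(4),'op',round(o['opening'],4),'F',np.round(o['contact_force'],1),np.round(o['wrist_torque'],2),'g',round(o['grip_force'],1))
E
python3 st.py
```

```text
t 4.75 fx 0.4707 fy -0.3401 z 0.1682 yaw y-axis 0.0973 op 0.0854 F [ 0.3 -0.5  1.4] [-0.    0.04 -0.  ] g 0.0
```

drive_tool(
  steps=[
    {"translation":[0,0,0.5],"angular":[0,0,0],"gripper":1},
    {"translation":[0,0,0.6],"angular":[0,0,0],"gripper":1},
    {"translation":[0,0,0.5],"angular":[0,0,0],"gripper":1},
    {"translation":[0,0,0],"angular":[0,0,0],"gripper":0.3},
    {"translation":[0,0,0],"angular":[0,0,0],"gripper":0.3},
    {"translation":[0,0,0],"angular":[0,0,0],"gripper":0.3},
    {"translation":[0,0,0],"angular":[0,0,0],"gripper":0.3},
  ],
  force=40,
)

```text
t: 5.62
tool_pos: [0.5021, -0.2924, 0.1042]
tool_rot: [2.109, 2.327, 0.0]
contact_force: [-0.8, -0.7, 0.3]
opening: 0.0256
grip_force: 0.0
```

drive_tool(
  steps=[
    {"translation":[0,0,0],"angular":[0,0,0],"gripper":0},
    {"translation":[0,0,0],"angular":[0,0,0],"gripper":0},
    {"translation":[0,0,0],"angular":[0,0,0],"gripper":0},
    {"translation":[0,0,0],"angular":[0,0,0],"gripper":0},
    {"translation":[0,0,0],"angular":[0,0,0],"gripper":0},
    {"translation":[0,0,0],"angular":[0,0,0],"gripper":0},
  ],
  force=40,
)

```text
t: 6.38
tool_pos: [0.502, -0.2922, 0.1039]
tool_rot: [2.109, 2.327, 0.0]
contact_force: [1.3, 0.2, 4.6]
opening: 0.0112
grip_force: 41.5
```

```bash
python3 st.py
```

```text
t 6.38 fx 0.4710 fy -0.3399 z 0.1039 yaw y-axis 0.0982 op 0.0112 F [1.3 0.2 4.6] [ 0.11 -0.05 -0.03] g 41.5
```

drive_tool(
  steps=[
    {"translation":[0,0,-0.15],"angular":[0,0,0],"gripper":0},
    {"translation":[0,0,-0.2],"angular":[0,0,0],"gripper":0},
    {"translation":[0,0,-0.2],"angular":[0,0,0],"gripper":0},
    {"translation":[0,0,-0.15],"angular":[0,0,0],"gripper":0},
    {"translation":[0,0,0],"angular":[0,0,0],"gripper":0},
    {"translation":[0,0,0],"angular":[0,0,0],"gripper":0},
  ],
)

```text
t: 7.12
tool_pos: [0.5015, -0.2919, 0.1311]
tool_rot: [-2.109, -2.328, 0.0]
contact_force: [0.7, 0.3, -3.5]
opening: 0.0114
grip_force: 40.5
```

```bash
python3 st.py
python3 - <<'E'
from h import *
im=grab('scene'); c=im['color'][185:285,370:470,::-1]
cv2.imwrite('pics/c2.png',cv2.resize(c,None,fx=5,fy=5,interpolation=cv2.INTER_CUBIC))
E
```

```text
t 7.12 fx 0.4705 fy -0.3396 z 0.1311 yaw y-axis 0.0982 op 0.0114 F [ 0.7  0.3 -3.5] [-0.01 -0.02 -0.01] g 40.5
```

View pics/c2.png

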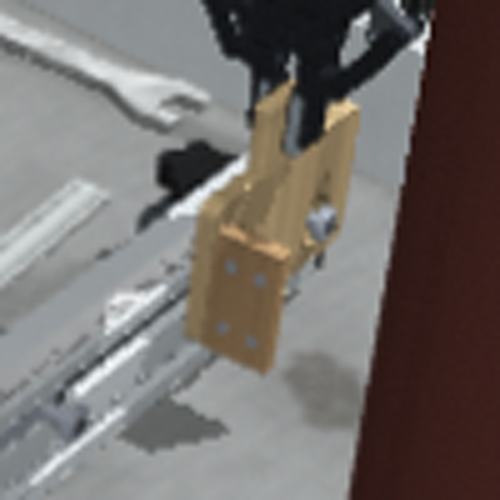

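The crop shows the stop lifted, with the right stud head at crop (320,222), now in the wide end. The 3.5 N load matches the stop's weight. I'll pull it forward gently.

drive_tool(
  steps=[
    {"translation":[0,-0.1,0],"angular":[0,0,0],"gripper":0},
    {"translation":[0,-0.2,0],"angular":[0,0,0],"gripper":0},
    {"translation":[0,-0.25,0],"angular":[0,0,0],"gripper":0},
    {"translation":[0,0,0],"angular":[0,0,0],"gripper":0},
  ],
)

```text
t: 7.68
tool_pos: [0.4788, -0.2942, 0.1312]
tool_rot: [-2.111, -2.327, 0.0]
contact_force: [0.7, 0.2, -2.9]
opening: 0.0116
grip_force: 40.4
```

drive_tool(
  steps=[
    {"translation":[0,-0.25,0],"angular":[0,0,0],"gripper":0},
    {"translation":[0,-0.35,0],"angular":[0,0,0],"gripper":0},
    {"translation":[0,-0.35,0],"angular":[0,0,0],"gripper":0},
    {"translation":[0,-0.25,0],"angular":[0,0,0],"gripper":0},
    {"translation":[0,0,0],"angular":[0,0,0],"gripper":0},
    {"translation":[0,0,0],"angular":[0,0,0],"gripper":0},
  ],
)

```text
t: 8.43
tool_pos: [0.4321, -0.299, 0.1315]
tool_rot: [2.11, 2.327, 0.0]
contact_force: [0.3, 0.2, -1.7]
opening: 0.0115
grip_force: 40.4
```

```bash
python3 st.py
```

```text
t 8.43 fx 0.4008 fy -0.3398 z 0.1315 yaw y-axis 0.098 op 0.0115 F [ 0.3  0.2 -1.7] [-0.03 -0.01  0.04] g 40.4
```

drive_tool(
  steps=[
    {"translation":[0.3,0,0],"angular":[0,0,0],"gripper":0},
    {"translation":[0.7,0,0],"angular":[0,0,0],"gripper":0},
    {"translation":[1,0,0],"angular":[0,0,0],"gripper":0},
    {"translation":[1,0,0],"angular":[0,0,0],"gripper":0},
    {"translation":[1,0,0],"angular":[0,0,0],"gripper":0},
    {"translation":[0.9,0,0],"angular":[0,0,0],"gripper":0},
    {"translation":[0.6,0,0],"angular":[0,0,0],"gripper":0},
    {"translation":[0.32,0,0],"angular":[0,0,0],"gripper":0},
  ],
)

```text
t: 9.43
tool_pos: [0.4089, -0.0656, 0.1312]
tool_rot: [2.107, 2.33, 0.0]
contact_force: [-0.3, -0.6, -2.6]
opening: 0.0114
grip_force: 40.5
```

drive_tool(
  steps=[
    {"translation":[0,0,0],"angular":[0,0,0],"gripper":0},
    {"translation":[0,0,0],"angular":[0,0,0],"gripper":0},
    {"translation":[0,0,0],"angular":[0,0,0],"gripper":0},
  ],
)

```text
t: 9.8
tool_pos: [0.4092, -0.0679, 0.1314]
tool_rot: [2.111, 2.326, -0.0]
contact_force: [-0.6, -0.5, -2.6]
opening: 0.0114
grip_force: 40.5
```

```bash
python3 st.py
python3 - <<'E'
from h import *
w=grab('wrist'); s=grab('scene')
cv2.imwrite('pics/w3.png',np.hstack([cv2.resize(w['color'][140:440,240:440,::-1],None,fx=2,fy=2,interpolation=cv2.INTER_CUBIC),cv2.resize(s['color'][180:330,310:410,::-1],None,fx=4,fy=4,interpolation=cv2.INTER_CUBIC)]))
E
```

```text
t 9.8 fx 0.4006 fy -0.1076 z 0.1314 yaw y-axis 0.097 op 0.0114 F [-0.6 -0.5 -2.6] [ 0.04 -0.01 -0.  ] g 40.5
```

View pics/w3.png

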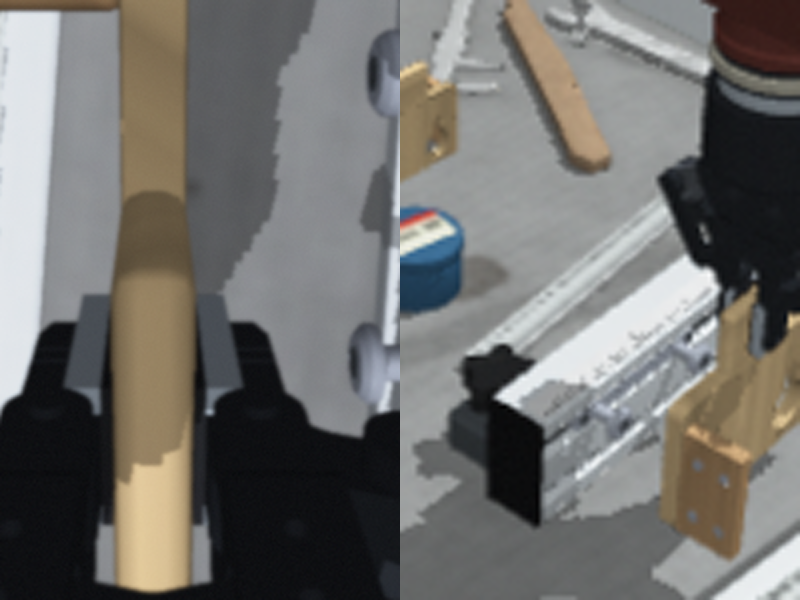

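The left crop shows the tab held square between the pads, with its left end at crop (150,192). B's heads are at (383,72) and (368,365). I'll check the sideways alignment.

Run:
```python
from h import *
w=load('wrist'); z=np.array([0,0,1.]); psi=.098; ex=np.array([np.cos(psi),np.sin(psi)]); ey=np.array([-np.sin(psi),np.cos(psi)])
for n,X,Y,h in [('tab L end',152,192,.1675),('tab R end',155,588,.1675),('plate front at end',122,100,.1252),('plate rear',187,100,.1252),('plate front',121,30,.1252),('plate rear',187,30,.1252),('head l',383,72,.06),('head r',368,365,.06),('fin back edge L',60,8,.114)]:
    p=onplane(w,240+(X+.5)/2-.5,140+(Y+.5)/2-.5,z,h); print(n,p.round(4),'fx %.4f fy %.4f'%(p[:2]@ex,p[:2]@ey))
```

```text
tab L end [ 0.4054 -0.0288  0.1675] fx 0.4007 fy -0.0683
tab R end [ 0.4119 -0.0904  0.1675] fx 0.4011 fy -0.1303
plate front at end [ 0.3996 -0.0244  0.1252] fx 0.3953 fy -0.0634
plate rear [ 0.4111 -0.0233  0.1252] fx 0.4069 fy -0.0634
plate front [ 0.3984 -0.0122  0.1252] fx 0.3953 fy -0.0511
plate rear [ 0.4098 -0.0111  0.1252] fx 0.4067 fy -0.0512
head l [ 0.4632 -0.0221  0.06  ] fx 0.4588 fy -0.0674
head r [ 0.4729 -0.1029  0.06  ] fx 0.4606 fy -0.1487
fin back edge L [ 0.3865 -0.0103  0.114 ] fx 0.3837 fy -0.0481
```

It is aligned: the fin edge puts the stop's origin at fy ≈ -0.109, and the studs' middle is at -0.108. I'll move in.

drive_tool(
  steps=[
    {"translation":[0,0.2,0],"angular":[0,0,0],"gripper":0},
    {"translation":[0,0.3,0],"angular":[0,0,0],"gripper":0},
    {"translation":[0,0.3,0],"angular":[0,0,0],"gripper":0},
    {"translation":[0,0.15,0],"angular":[0,0,0],"gripper":0},
    {"translation":[0,0.1,0],"angular":[0,0,0],"gripper":0},
    {"translation":[0,0.1,0],"angular":[0,0,0],"gripper":0},
    {"translation":[0,0.1,0],"angular":[0,0,0],"gripper":0},
    {"translation":[0,0,0],"angular":[0,0,0],"gripper":0},
  ],
)

```text
t: 10.9
tool_pos: [0.459, -0.0623, 0.1314]
tool_rot: [2.11, 2.328, -0.0]
contact_force: [-1.0, -0.2, -2.5]
opening: 0.0116
grip_force: 40.4
```

```bash
python3 st.py
```

```text
t 10.9 fx 0.4507 fy -0.1069 z 0.1314 yaw y-axis 0.0983 op 0.0116 F [-1.  -0.2 -2.5] [-0.03  0.04  0.  ] g 40.4
```

drive_tool(
  steps=[
    {"translation":[0,0.1,0],"angular":[0,0,0],"gripper":0},
    {"translation":[0,0.1,0],"angular":[0,0,0],"gripper":0},
    {"translation":[0,0.1,0],"angular":[0,0,0],"gripper":0},
    {"translation":[0,0,0],"angular":[0,0,0],"gripper":0},
  ],
)

```text
t: 11.4
tool_pos: [0.4711, -0.0611, 0.1313]
tool_rot: [-2.11, -2.328, 0.0]
contact_force: [0.1, -0.4, -2.5]
opening: 0.0115
grip_force: 40.4
```

```bash
python3 st.py
```

```text
t 11.4 fx 0.4629 fy -0.1069 z 0.1313 yaw y-axis 0.0983 op 0.0115 F [ 0.1 -0.4 -2.5] [-0.02  0.    0.01] g 40.4
```

drive_tool(
  steps=[
    {"translation":[0,0.08,0],"angular":[0,0,0],"gripper":0},
    {"translation":[0,0.08,0],"angular":[0,0,0],"gripper":0},
    {"translation":[0,0.03,0],"angular":[0,0,0],"gripper":0},
    {"translation":[0,0,0],"angular":[0,0,0],"gripper":0},
  ],
)

```text
t: 11.9
tool_pos: [0.4784, -0.0604, 0.1313]
tool_rot: [-2.11, -2.328, 0.0]
contact_force: [0.2, 0.3, -2.7]
opening: 0.0111
grip_force: 40.5
```

```bash
python3 st.py
```

```text
t 11.9 fx 0.4702 fy -0.1069 z 0.1313 yaw y-axis 0.0983 op 0.0111 F [ 0.2  0.3 -2.7] [ 0.    0.   -0.02] g 40.5
```

drive_tool(
  steps=[
    {"translation":[0,0,0.1],"angular":[0,0,0],"gripper":0},
    {"translation":[0,0,0.12],"angular":[0,0,0],"gripper":0},
    {"translation":[0,0,0.12],"angular":[0,0,0],"gripper":0},
    {"translation":[0,0,0.1],"angular":[0,0,0],"gripper":0},
    {"translation":[0,0,0],"angular":[0,0,0],"gripper":0},
  ],
)

```text
t: 12.52
tool_pos: [0.478, -0.0603, 0.1131]
tool_rot: [-2.109, -2.327, 0.001]
contact_force: [0.2, -0.5, -1.4]
opening: 0.0111
grip_force: 40.4
```

```bash
python3 st.py
```

```text
t 12.53 fx 0.4698 fy -0.1068 z 0.1131 yaw y-axis 0.0982 op 0.0111 F [ 0.2 -0.5 -1.4] [0.   0.   0.02] g 40.4
```

Sliding freely in the slots. 9 mm is left, and I'll go until the studs take the weight.

drive_tool(
  steps=[
    {"translation":[0,0,0.08],"angular":[0,0,0],"gripper":0},
    {"translation":[0,0,0.08],"angular":[0,0,0],"gripper":0},
    {"translation":[0,0,0.06],"angular":[0,0,0],"gripper":0},
    {"translation":[0,0,0.03],"angular":[0,0,0],"gripper":0},
    {"translation":[0,0,0],"angular":[0,0,0],"gripper":0},
  ],
)

```text
t: 13.15
tool_pos: [0.4785, -0.0604, 0.1039]
tool_rot: [2.11, 2.328, 0.0]
contact_force: [-0.3, -0.5, -0.0]
opening: 0.0115
grip_force: 40.6
```

```bash
python3 st.py
```

```text
t 13.15 fx 0.4703 fy -0.1069 z 0.1039 yaw y-axis 0.0982 op 0.0115 F [-0.3 -0.5 -0. ] [ 0.06  0.16 -0.01] g 40.6
```

drive_tool(
  steps=[
    {"translation":[0,0,0.02],"angular":[0,0,0],"gripper":0},
    {"translation":[0,0,0.01],"angular":[0,0,0],"gripper":0},
    {"translation":[0,0,0],"angular":[0,0,0],"gripper":0},
  ],
)

```text
t: 13.52
tool_pos: [0.4787, -0.0604, 0.1038]
tool_rot: [2.11, 2.328, -0.0]
contact_force: [-4.4, 0.3, 5.7]
opening: 0.0113
grip_force: 41.9
```

```bash
python3 st.py
```

```text
t 13.53 fx 0.4704 fy -0.1070 z 0.1038 yaw y-axis 0.0983 op 0.0113 F [-4.4  0.3  5.7] [ 0.21  0.79 -0.02] g 41.9
```

Seated, with 6 N pushing up. I'll let go and rise.

drive_tool(
  steps=[
    {"translation":[0,0,0],"angular":[0,0,0],"gripper":0.4},
    {"translation":[0,0,0],"angular":[0,0,0],"gripper":0.7},
    {"translation":[0,0,0],"angular":[0,0,0],"gripper":0.7},
    {"translation":[0,0,0],"angular":[0,0,0],"gripper":0.7},
    {"translation":[0,0,-0.3],"angular":[0,0,0],"gripper":0.7},
    {"translation":[0,0,-0.6],"angular":[0,0,0],"gripper":0.7},
    {"translation":[0,0,-0.8],"angular":[0,0,0],"gripper":0.7},
    {"translation":[0,0,-0.8],"angular":[0,0,0],"gripper":0.7},
  ],
)

```text
t: 14.52
tool_pos: [0.4785, -0.0604, 0.2044]
tool_rot: [2.109, 2.327, 0.001]
contact_force: [-0.1, 0.7, 0.6]
opening: 0.0597
grip_force: 0.0
```

drive_tool(
  steps=[
    {"translation":[-0.5,-0.5,-0.8],"angular":[0,0,0],"gripper":0.7},
    {"translation":[-0.5,-0.5,-0.8],"angular":[0,0,0],"gripper":0.7},
    {"translation":[-0.5,-0.5,0],"angular":[0,0,0],"gripper":0.7},
    {"translation":[0,0,0],"angular":[0,0,0],"gripper":0.7},
    {"translation":[0,0,0],"angular":[0,0,0],"gripper":0.7},
    {"translation":[0,0,0],"angular":[0,0,0],"gripper":0.7},
  ],
)

```text
t: 15.28
tool_pos: [0.4248, -0.1253, 0.2661]
tool_rot: [-2.108, -2.328, -0.0]
contact_force: [0.0, -0.1, -1.0]
opening: 0.0597
grip_force: 0.0
```

```bash
python3 st.py
python3 - <<'E'
from h import *
w=grab('wrist'); s=grab('scene')
cv2.imwrite('pics/w4.png',np.hstack([cv2.resize(w['color'][60:360,300:500,::-1],None,fx=2,fy=2,interpolation=cv2.INTER_CUBIC),cv2.resize(s['color'][180:330,310:410,::-1],None,fx=4,fy=4,interpolation=cv2.INTER_CUBIC)]))
E
```

```text
t 15.28 fx 0.4105 fy -0.1663 z 0.2661 yaw y-axis 0.0993 op 0.0597 F [ 0.  -0.1 -1. ] [-0.06  0.03 -0.01] g 0.0
```

View pics/w4.png

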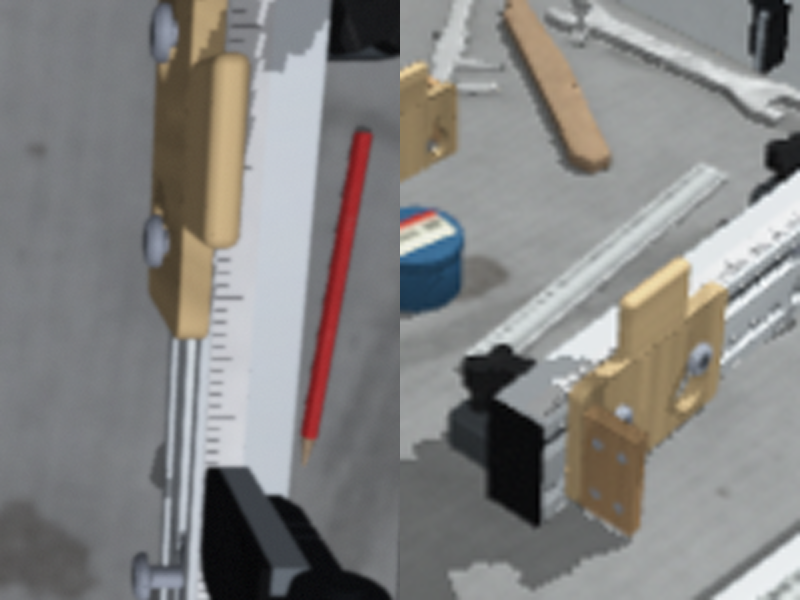

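The stop hangs on pair B, flat to the fence, with the right head at (700,358) in the top of its slot. The bystanders are undisturbed. I'll do a quick depth check before handing in.

Run:
```python
from h import *
w=load('wrist'); psi=.098; ex=np.array([np.cos(psi),np.sin(psi)]); ey=np.array([-np.sin(psi),np.cos(psi)])
P=np.array([p3(w,u,v,d=w['depth'][v,u]) for v in range(60,240) for u in range(370,440) if w['depth'][v,u]>0])
t=P[(P[:,2]>.135)&(P[:,2]<.15)]; a=t[:,:2]@ex; b=t[:,:2]@ey
z=np.median(t[:,2]); print(len(t),'top z',z,'fx',np.percentile(a,[3,97]),'fy',np.percentile(b,[1,99]))
r=cv2.minAreaRect((t[:,:2]*1000).astype(np.float32)); print(r)
if abs(z-.14)<.003 and abs(b.mean()+.108)<.004: print(ctrl.finish_job())
```

```text
1892 top z 0.14016466404647368 fx [0.4648115  0.47584537] fy [-0.13763631 -0.08013494]
((479.144775390625, -62.60136795043945), (12.367476463317871, 59.61430358886719), 5.739652156829834)
the job is handed in; nothing more can be done
None
```

The length stop now hangs fully home and flat on the pair of studs that was empty, the gripper is clear, and the job was handed in at about 15 s of the 46 s allowed. The judge's verdict was not shown to me.

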